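# Close the filter housing and bring the vacuum selector to run

### The arm

A 6-joint arm with a two-finger parallel gripper is mounted at the origin on a cart in front of the work surface, level with it; the furniture and walls round the work are solid. World frame = base frame: x ahead of the robot, y to its left, z up, the work surface at z = 0. Lengths are in m, angles in rad, forces in N, time in s.
With the tool pointing down it reaches from about 0.225 to 0.875 m from the base axis. Payload 3.4 kg.
Tool frame: the origin (TCP) lies at the very end of the fingers, on their centre line; the grasp point (between the pads) lies 19 mm behind it; z points along the fingers, y is the line along which they close (so a half turn about z gives the same grasp; the last joint's range is limited). The gripper opens to 85 mm and grips with 20 to 120 N. Pads are 22 mm wide; open, the fingers measure 114 mm over their backs; the gripper's body (76 mm by 85 mm) begins 54 mm behind the grasp point. The pads swing forward as they close: fully open they stand 13 mm farther back than shut.
Start: joints at [-1.387, 0.276, 1.505, -0, 1.361, -0.121], TCP at [0.173, -0.549, 0.231] pointing down, gripper open.
Joint ranges: [-2.89, 2.89], [-0.75, 2.08], [0.22, 2.7], [-1.18, 4.32], [0.11, 2.71], [-2.7, 2.7]. Speed limits (rad/s): [2.57, 2.57, 3.14, 3.14, 3.14, 3.14].

### API

Orientations are given as a unit quaternion [w, x, y, z].
In Python, from rig import manip, get_image, camera_info gives the robot as it stands. The module is installed in compiled form; this text tells all that it offers.
- The arm moves only by the shell command python3 -m crank 'ROWS' [FORCE]. ROWS is a JSON object of lists of equal length, an entry for each row: "translation": the shift along the tool's x, y, z in mm, a list of three; "roll": the turn about the tool's z in rad; "fingers": the opening, from 0 (shut) to 1 (fully open). A call has 1 to 8 rows; each row shifts and turns the commanded pose from where the row before left it, along the tool's axes as they then stand; what a row does not reach is not made up. A row lasts 1/10 s, in which the tool goes at most 50 mm and 8.59 degrees, less where a joint would pass 70% of its speed; a pose out of reach is approached as far as the arm can. A call is refused whole if a number of a shift passes 50 or a number of a turn 0.15, either way. A call with a gripper value outside its range is refused whole. The fingers move at their own pace and stop on an object; FORCE is the grip in N (left out, the last holds). Time passes only in rows, so rows that do not move let the fingers close. It gives the time, the measured TCP pose, the force, the opening and the grip force at its end, in the units of the state.
- manip.get_state(): the state, without advancing time (a new reading comes with each control period).
- get_image(name): name is "scene" or "top" or "wrist"; returns the picture (384x512x3 uint8, blue, green, red); there is no depth.
- camera_info(name): a dict with "mtx" (3x3 intrinsics, pixels), "D" ([k1, k2, p1, p2, k3] as OpenCV has them; the pictures are not rectified), "rvec" (rotation vector, rad) and "tvec" (3), from world to camera coordinates, as OpenCV has them. Camera axes: x right, y down, z forward; pixel columns grow to the right and rows downward; lengths in m; the calibration is good to about 2 mm. A picture is of the moment at which its call begins: read the wrist's pose just before it. camera_info takes no time and is no camera call; for the wrist camera it gives the pose at the moment of the call.
- manip.sign_off(): hands the job in; it is judged then, once.
The state is a dict: "clock": time; "qpos": joint angles; "qd": joint speeds; "effort": joint torques, N m; "position": TCP position; "ee_rot": TCP orientation; "contact_force": force on the tool from outside, world axes, zero at the start; "moment": the same for the moment, N m; "width": finger opening in m; "gripper_force": force on a finger pad.
Only numpy, scipy, OpenCV 4.12 (cv2) and the standard library are available. Lean on these libraries where they do the work, as an engineer would, in place of code of your own. Each camera call takes 0.05 s, during which the arm holds its last target. There are 200 camera calls.

### The job

Put the vacuum filter into service. First lock the blue-winged cap on the white filter housing: push it down against its spring, turn it clockwise (seen from above) as far as it goes, about a quarter turn, and let it spring back up so that it clicks home. Then take the black ball lever on the grey console from the red dot through its zigzag gate to the end of the slot at the green dot and leave it there; do not disturb the bottle, the blue rack or the marker.

Things in the scene. Friction and masses are not known exactly. Their poses are not given: they have to be found in the camera images.
- housing: White upright filter housing fixed to the worktop, foot 112 mm across, body 72 mm across, with a slotted aluminium collar (88 mm across) whose top is 115 mm high. Origin: centre of the underside; z up, on the cap's axis. Its yaw varies.
- cap_grip (a point): Centre of the blue wing (grip bar) on the black cap (84 mm across, captive on the housing). The wing is 70 mm long along this frame's x, 14 mm wide along y and 27 mm high, standing on the cap's flat black disc, 13.5 mm below this point; the frame turns with the cap. 148 mm above the worktop while the cap is up.
- cap_press (a joint): How far the cap is pushed down (m): 0 up (start), 0.011 at the bottom stop. The spring pushes back with about 5 N at the top, 10 N at the bottom. The cap can turn only while pressed deeper than 0.008; at the end of the turn, when let go, the spring lifts it into its notch and it reads about 0.0035: locked.
- cap_turn (a joint): Turn of the cap (rad), growing clockwise seen from above: 0 at the start, notch centre at 1.40, stop at 1.43. Light friction.
- console: Grey selector console fixed to the worktop, 165 x 158 mm. Origin: on the worktop, 17.5 mm in front of the centre of its underside; x to its back, y to its left, z up; its yaw varies. Its aluminium gate panel slopes 35 degrees, facing up and to the front (-x), its centre 120 mm above the origin. A red dot lies beside the slot's start, a green one beside its end.
- shield_lip (a point): Middle of the yellow front lip (12 mm high, 154 mm wide) of the clear splash shield that runs level from here to the console's back, 303 mm above the worktop. Near the upper lanes it leaves no room for a tool held straight down; a tool leaning 30 to 40 degrees, its wrist towards the console's front, has room; in the lowest lane less lean will do. Frame as the console's.
- lever_pivot (a point): Point inside the console about which the lever swings, 46 mm behind and 54 mm above the console's origin. Frame as the console's.
- ball (a point): Centre of the lever's black ball, 38 mm across, 165 mm from the pivot on a 10 mm steel rod. With both lever joints at 0 the lever stands square to the panel: leaning 35 degrees from vertical towards the console's front. The lever is stiff enough to stay where it is left; about 1.5 N at the ball moves it.
- lever_fore (a joint): Swing of the lever up the slope, away from the console's front (rad): -0.24 in the lowest lane, 0 in the cross lane, +0.24 in the top lane. The axis is the console's y through the pivot.
- lever_side (a joint): Swing of the lever to the console's left (+y) (rad): -0.24 at the lanes' right end, +0.24 at the left. Its axis lies along the slope through the pivot and swings with lever_fore. The slot has 0.02 rad of play. S-shaped way (side, fore): red start (-0.24, -0.24), up to (-0.24, 0), left to (0.24, 0), up to (0.24, 0.24), right to the green end (-0.24, 0.24).
- bottle_mid (a point): Middle of a loose clear glass bottle with a black cap, 59 mm across, 116 mm high, half-way up. A bystander.
- blue_rack: Loose blue vial rack, 99 x 188 x 19 mm, its long side along the y of its frame; origin under its centre. A bystander.
- marker: Loose marker pen, 136 mm long, lying near the front of the worktop; origin under its middle. A bystander.
Mind the look-alikes: they are no part of the job. What is shaped like the housing but orange is not meant.

How it is judged:
By the outcome, as a careful person would: the job done as asked, in the order asked, and still so for the second after the job is handed in, with the robot touching nothing.
It also fails if it takes over 59 s, if anything falls off the work surface, if the arm or the gripper's body presses on something with over 40 N, if the wrist force passes 120 N, or if a joint passes its speed limit or range.

## Working session

There is one attempt and no reset: what is moved stays moved. The work goes in short steps, Python scripts to look and compute and a shell command to move; the robot and the scene stay as the last step left them, time stands still between calls to the robot, and variables do not carry over. Pictures are saved under pics/ and viewed, at most 10 in all, crops included, and the job is handed in when it is done.

```bash
mkdir -p pics
python3 - <<'E'
from rig import manip,get_image,camera_info
import cv2
s=manip.get_state();print(s)
for n in("scene","top"):
    cv2.imwrite(f"pics/{n}0.png",get_image(n));c=camera_info(n);print(n,c)
E
```

```text
{'clock': 0.0, 'qpos': array([-1.38703128e+00,  2.76624747e-01,  1.50613572e+00, -1.73498348e-05,
        1.36068636e+00, -1.21015861e-01]), 'qd': array([ 9.58604871e-04,  9.36941790e-05, -2.93821412e-04,  4.73942651e-04,
       -1.03098420e-03,  1.55904927e-03]), 'effort': array([-1.14263676e-03, -4.16783059e+01, -2.45804644e+01, -3.75878262e-04,
        1.10203150e-02,  5.67238523e-07]), 'position': array([ 0.17243234, -0.54798798,  0.23042171]), 'ee_rot': array([-9.26366114e-04,  9.88410327e-01,  1.51803047e-01, -3.75605358e-05]), 'contact_force': array([ 0.0304819 , -0.4419969 , -0.61296905]), 'moment': array([-0.00572621,  0.05963422,  0.03660039]), 'gripper_force': 0.0, 'width': 0.0854263116647454}
scene {'mtx': array([[497.35308595,   0.        , 258.56052814],
       [  0.        , 497.35308595, 186.47701665],
       [  0.        ,   0.        ,   1.        ]]), 'D': array([0.06163109, 0.        , 0.        , 0.        , 0.        ]), 'rvec': array([ 2.15182382, -1.01851846,  0.44825332]), 'tvec': array([-0.28719701,  0.44294727,  1.57001216])}
top {'mtx': array([[369.60566171,   0.        , 254.55405543],
       [  0.        , 369.60566171, 186.78504649],
       [  0.        ,   0.        ,   1.        ]]), 'D': array([0.00638516, 0.        , 0.        , 0.        , 0.        ]), 'rvec': array([ 2.03349433, -1.90036546,  0.44738758]), 'tvec': array([0.03123893, 0.55703891, 1.17698808])}
```

View pics/scene0.png

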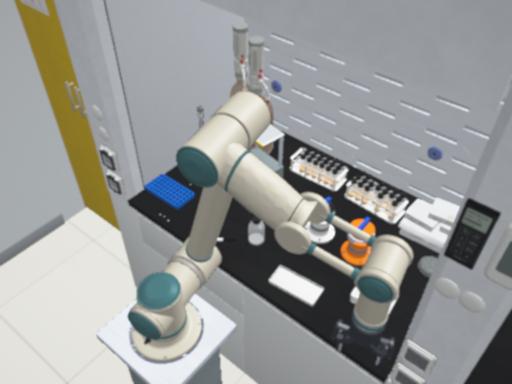

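View pics/top0.png

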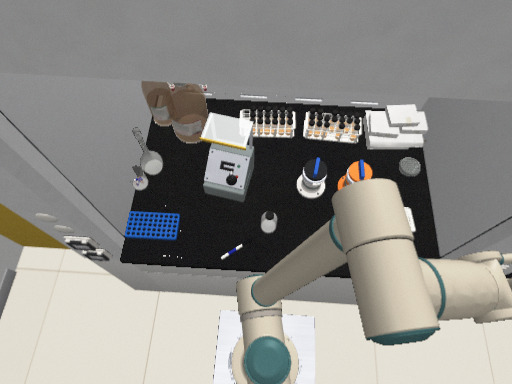

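Candidates for the housing in the top image are the white one with a blue wing at (313,175) and the orange one at (357,175), so I choose the white. The console is at (230,172), its ball at (231,180), the yellow lip at (227,143), the bottle at (268,221), the rack at (152,225) and the marker at (231,252).

Run:
```python
import cv2,numpy as np
a=cv2.imread("pics/top0.png")
c=cv2.resize(a[105:215,190:350],None,fx=5,fy=5,interpolation=cv2.INTER_CUBIC)
for i in range(0,160,20): cv2.putText(c,str(190+i),(i*5,10),0,.4,(0,255,255)); cv2.line(c,(i*5,0),(i*5,550),(0,255,255),1) if 0 else None
cv2.imwrite("pics/c1.png",c)
```

```text
(no output)
```

View pics/c1.png

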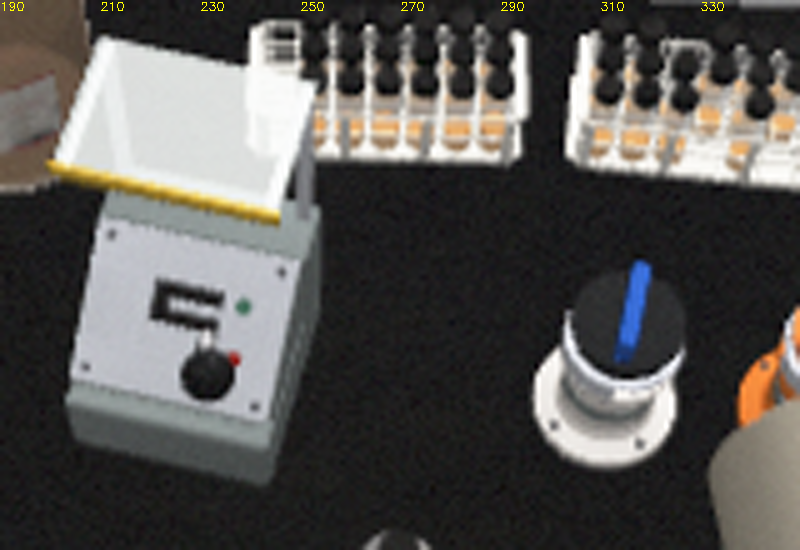

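The crop shows the white housing with the black cap and blue wing (ends near (318.6,158) and (314.8,176.6)), and the ball at (231.6,179.8) by the red dot. The lip ends are at (200,138) and (246,148.4). Next I fit the poses.

```bash
cat > h.py <<'E'
import cv2,numpy as np
from scipy.optimize import least_squares
from rig import camera_info
def proj(P,c):
    return cv2.projectPoints(np.float64(P).reshape(-1,1,3),c["rvec"],c["tvec"],c["mtx"],c["D"])[0].reshape(-1,2)
def back(uv,z,c):
    n=cv2.undistortPoints(np.float64(uv).reshape(-1,1,2),c["mtx"],c["D"]).reshape(-1,2)
    R=cv2.Rodrigues(c["rvec"])[0];o=-R.T@c["tvec"].ravel()
    d=np.c_[n,np.ones(len(n))]@R
    return o+d*((z-o[2])/d[:,2])[:,None]
def ball(s,f):
    a=np.radians(35)-f
    return np.array([.046,0,.054])+.165*np.array([-np.cos(s)*np.sin(a),np.sin(s),np.cos(s)*np.cos(a)])
def toW(p,con):
    x,y,t=con;p=np.atleast_2d(p)
    return np.c_[x+np.cos(t)*p[:,0]-np.sin(t)*p[:,1],y+np.sin(t)*p[:,0]+np.cos(t)*p[:,1],p[:,2]]
E
python3 - <<'E'
from h import *
c=camera_info("top")
R=cv2.Rodrigues(c["rvec"])[0];print("cam",-R.T@c["tvec"])
cr=lambda l:np.array([[190+a/5-.4,105+b/5-.4] for a,b in l])
uv=cr([(48,165),(280,217),(208,374)])
def f(p):
    P=toW([[p[3],.077,.303],[p[3],-.077,.303],ball(-.24,-.24)],p[:3])
    return (proj(P,c)-uv).ravel()
r=least_squares(f,[.6,.1,0,.0]);print("console,lipx",r.x,r.fun)
con=r.x[:3]
for s,fo in[(-.24,-.24),(-.24,0),(.24,0),(.24,.24),(-.24,.24)]:print(ball(s,fo),toW(ball(s,fo),con))
print("wing",w:=back(cr([(643,265),(624,358)]),.1615,c),np.linalg.norm(w[0]-w[1]),w.mean(0),np.degrees(np.arctan2(*(w[0]-w[1])[[1,0]])))
d=back(cr([(570,325),(686,325)]),.1345,c);print("disc",d,d.mean(0),np.linalg.norm(d[0]-d[1]))
d=back(cr([(533,405),(677,405)]),.005,c);print("foot",d,d.mean(0),np.linalg.norm(d[0]-d[1]))
print("bottle",back([[268.5,221]],.06,c))
E
```

```text
cam [-0.01638124  0.04240422  1.30173066]
console,lipx [ 0.64126089  0.17368877 -0.19185251 -0.02444329] [-0.13176197 -0.19791018 -0.21779685  0.07217665  0.38129325  0.12450134]
[-0.07449976 -0.03922093  0.15967178] [[0.56064944 0.14939289 0.15967178]]
[-0.04592753 -0.03922093  0.18528613] [[0.58869744 0.1439448  0.18528613]]
[-0.04592753  0.03922093  0.18528613] [[0.60365456 0.22094747 0.18528613]]
[-0.01208565  0.03922093  0.20337462] [[0.63687554 0.21449457 0.20337462]]
[-0.01208565 -0.03922093  0.20337462] [[0.62191842 0.1374919  0.20337462]]
wing [[ 0.66902393 -0.15119836  0.1615    ]
 [ 0.5929211  -0.13724849  0.1615    ]] 0.07737079166748605 [ 0.63097252 -0.14422342  0.1615    ] -10.387171017781128
disc [[ 0.63146232 -0.10283008  0.1345    ]
 [ 0.63734995 -0.18622382  0.1345    ]] [ 0.63440613 -0.14452695  0.1345    ] 0.08360131131764152
foot [[ 0.62996398 -0.09057193  0.005     ]
 [ 0.63786472 -0.20313338  0.005     ]] [ 0.63391435 -0.14685266  0.005     ] 0.11283838553495391
bottle [[0.45445023 0.0117033  0.06      ]]
```

```bash
python3 -m crank '{"translation":[[43.2,-18.9,0],[43.2,-18.9,0],[43.2,-18.9,0],[43.2,-18.9,0],[43.2,-18.9,0],[43.2,-18.9,0],[43.2,-18.9,0],[43.2,-18.9,0]],"roll":[0,0,0,0,0,0,0,0],"fingers":[1,1,1,1,1,1,1,1]}'
python3 -m crank '{"translation":[[43.2,-18.9,0],[43.2,-18.9,0],[43.2,-18.9,0],[43.2,-18.9,0],[43.2,-18.9,0],[0,0,0],[0,0,0],[0,0,0]],"roll":[0,0,0,0,0,-0.148,-0.148,-0.148],"fingers":[1,1,1,1,1,1,1,1]}'
python3 -m crank '{"translation":[[0,0,0],[0,0,0],[0,0,0],[0,0,0],[0,0,0],[0,0,0],[0,0,0],[0,0,0]],"roll":[-0.148,-0.148,-0.148,-0.148,-0.148,-0.148,-0.148,-0.148],"fingers":[1,1,1,1,1,1,1,1]}'
python3 -m crank '{"translation":[[0,0,0],[0,0,0],[0,0,0],[0,0,0],[0,0,0],[0,0,0],[0,0,0],[0,0,0]],"roll":[-0.148,-0.148,-0.148,-0.148,-0.148,-0.148,-0.148,0],"fingers":[1,1,1,1,1,1,1,1]}'
python3 - <<'E'
from h import *
from rig import manip,get_image
s=manip.get_state();c=camera_info("wrist");np.set_printoptions(precision=4,suppress=True)
from scipy.spatial.transform import Rotation as Ro
R=Ro.from_quat(s["ee_rot"],scalar_first=True).as_matrix();print(R)
Rc=cv2.Rodrigues(c["rvec"])[0];print("cam in tool",R.T@(-Rc.T@c["tvec"]-s["position"]), c["mtx"])
print(s["qpos"],s["position"],proj([.635,-.145,.1615],c))
print("tool y yaw",np.degrees(np.arctan2(R[1,1],R[0,1])))
cv2.imwrite("pics/w1.png",get_image("wrist"))
E
```

```text
clock: 0.9
position: [0.4578, -0.2989, 0.231]
ee_rot: [-0.0, 0.988, 0.152, -0.0]
contact_force: [-0.3, -0.7, 0.1]
width: 0.0856
gripper_force: 0.0
clock: 1.7
position: [0.6346, -0.1448, 0.2303]
ee_rot: [-0.001, 0.929, 0.369, -0.001]
contact_force: [-0.9, -0.8, -0.2]
width: 0.0853
gripper_force: 0.0
clock: 2.5
position: [0.6342, -0.1455, 0.2306]
ee_rot: [-0.001, 0.566, 0.825, -0.0]
contact_force: [-0.3, 1.4, -0.2]
width: 0.0853
gripper_force: 0.0
clock: 3.3
position: [0.6343, -0.1455, 0.2308]
ee_rot: [-0.001, 0.086, 0.996, 0.0]
contact_force: [-0.7, -1.2, -0.4]
width: 0.0853
gripper_force: 0.0
[[-0.9851  0.1722 -0.001 ]
 [ 0.1722  0.9851  0.0002]
 [ 0.001   0.0001 -1.    ]]
cam in tool [ 0.0846 -0.0012 -0.1422] [[270.204    0.     259.8777]
 [  0.     270.204  189.4502]
 [  0.       0.       1.    ]]
[-0.3323  0.3916  1.3314 -0.0001  1.4196 -1.73  ] [ 0.6343 -0.1455  0.2308] [[262.3681 204.1462]]
tool y yaw 80.08504228145178
```

View pics/w1.png

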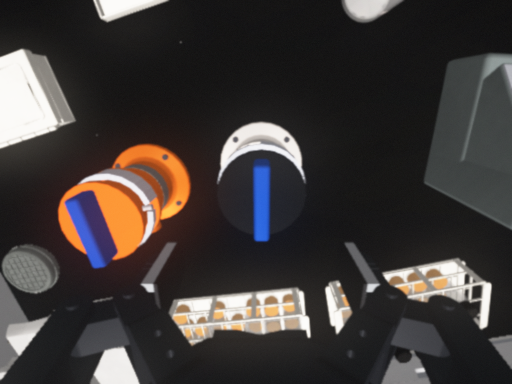

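The wrist picture shows the white housing's wing running upright from (261,240) to (262,166), centred beneath the gripper. The orange look-alike is at (95,220), clear on the left.

Run:
```python
from h import *
c=camera_info("wrist");a=cv2.imread("pics/w1.png").astype(int)
m=((a[...,0]>160)&(a[...,2]<110));m[:,:220]=0;m[:,310:]=0;m[:150]=0;m[260:]=0
ys,xs=np.nonzero(m);print(xs.min(),xs.max(),ys.min(),ys.max(),len(xs))
for y in range(ys.min(),ys.max()+1,10):
    x=xs[ys==y];print(y,x.min(),x.max(),a[y,int(x.mean())])
r=cv2.minAreaRect(np.float32(np.c_[xs,ys]));print(r)
p=back(cv2.boxPoints(r),.1615,c);print(p,p.mean(0))
for i in range(4):
    d=p[(i+1)%4]-p[i];print(np.linalg.norm(d),np.degrees(np.arctan2(d[1],d[0])))
```

```text
254 268 166 240 1099
166 257 261 [162  74  40]
176 254 268 [221 103  50]
186 254 268 [222 102  49]
196 254 268 [222 101  45]
206 254 268 [222 100  43]
216 254 268 [223 102  44]
226 254 268 [225 104  45]
236 255 268 [226 106  48]
((261.0, 203.0), (74.0, 14.0), 90.0)
[[ 0.60141232 -0.1459139   0.1615    ]
 [ 0.60339933 -0.13483977  0.1615    ]
 [ 0.66960366 -0.14606128  0.1615    ]
 [ 0.66741771 -0.15825021  0.1615    ]] [ 0.63545826 -0.14626629  0.1615    ]
0.011250979035238893 79.82776345912681
0.06714860160738076 -9.620099936234663
0.01238339023680939 -100.16725511112409
0.0671483144154923 169.41363549277284
```

```bash
python3 -m crank '{"translation":[[-1.3,-0.6,23],[0,0,23],[0,0,23],[0,0,23],[0,0,0],[0,0,0],[0,0,0],[0,0,0]],"roll":[0,0,0,0,0,0,0,0],"fingers":[1,1,1,1,1,0,0,0]}' 60
python3 -m crank '{"translation":[[0,0,0],[0,0,0],[0,0,0],[0,0,0],[0,0,0]],"roll":[0,0,0,0,0],"fingers":[0,0,0,0,0]}'
python3 -m crank '{"translation":[[0,0,3],[0,0,3],[0,0,3],[0,0,3],[0,0,0]],"roll":[0,0,0,0,0],"fingers":[0,0,0,0,0]}'
```

```text
clock: 4.15
position: [0.6367, -0.1468, 0.141]
ee_rot: [0.001, 0.087, 0.996, -0.0]
contact_force: [0.3, 0.3, 0.1]
width: 0.0441
gripper_force: 0.0
clock: 4.65
position: [0.6364, -0.1449, 0.1405]
ee_rot: [0.001, 0.086, 0.996, 0.001]
contact_force: [-0.0, 4.3, 5.0]
width: 0.0129
gripper_force: 61.0
clock: 5.15
position: [0.6364, -0.1449, 0.1296]
ee_rot: [0.001, 0.086, 0.996, 0.001]
contact_force: [0.1, 6.3, 10.4]
width: 0.0126
gripper_force: 61.9
```

```bash
python3 -m crank '{"translation":[[0,0,0.5],[0,0,0],[0,0,0],[0,0,0],[0,0,0],[0,0,0]],"roll":[0,0.13,0.13,0.13,0.13,0.13],"fingers":[0,0,0,0,0,0]}'
python3 -m crank '{"translation":[[0,0,0],[0,0,0],[0,0,0],[0,0,0],[0,0,0],[0,0,0],[0,0,0],[0,0,0]],"roll":[0.13,0.13,0.13,0.13,0.13,0.11,0.03,0],"fingers":[0,0,0,0,0,0,0,0]}'
python3 -c "
from rig import manip
s=manip.get_state();print(s['moment'],s['qpos'],s['contact_force'])"
```

```text
clock: 5.75
position: [0.6367, -0.1444, 0.1294]
ee_rot: [0.001, 0.402, 0.915, 0.002]
contact_force: [-0.9, 7.4, 11.5]
width: 0.0129
gripper_force: 61.9
clock: 6.55
position: [0.6373, -0.1441, 0.1295]
ee_rot: [0.001, 0.722, 0.692, 0.003]
contact_force: [-0.1, 7.9, 9.9]
width: 0.0127
gripper_force: 61.9
[1.20648952 0.13217116 0.19657226] [-0.33118324  0.45599177  1.48374247  0.00455057  1.19852272 -0.29093468] [-0.13099712  7.94332895  9.85852306]
```

```bash
python3 -m crank '{"translation":[[0,0,-3],[0,0,-3],[0,0,0],[0,0,0],[0,0,0],[0,0,0],[0,0,0],[0,0,0]],"roll":[0,0,0,0,0,0,0,0],"fingers":[0,0,0,1,1,1,1,1]}'
python3 -m crank '{"translation":[[0,0,-10],[0,0,-30],[0,0,-30],[0,0,-30],[0,0,0],[0,0,0]],"roll":[0,0,0,0,0,0],"fingers":[1,1,1,1,1,1]}'
python3 - <<'E'
from h import *
from rig import get_image
c=camera_info("wrist");a=get_image("wrist")
w=back([[0,0]],.1,c)
cv2.imwrite("pics/w2.png",a)
a=a.astype(int);m=((a[...,0]>190)&(a[...,2]<110)).astype(np.uint8)
n,l,st,ce=cv2.connectedComponentsWithStats(m)
for i in range(1,n):
    if st[i,4]>300:
        ys,xs=np.nonzero(l==i);r=cv2.minAreaRect(np.float32(np.c_[xs,ys]));print(r)
        for z in(.158,.1615,.1505):
            p=back(cv2.boxPoints(r),z,c);L=[np.linalg.norm(p[(j+1)%4]-p[j]) for j in(0,1)];j=int(np.argmax(L));d=p[(j+1)%4]-p[j]
            print(z,p.mean(0),L,np.degrees(np.arctan2(d[1],d[0])))
E
```

```text
clock: 7.35
position: [0.6355, -0.1468, 0.1324]
ee_rot: [-0.0, 0.722, 0.692, -0.0]
contact_force: [-0.3, -0.8, 0.1]
width: 0.0833
gripper_force: 0.0
clock: 7.95
position: [0.636, -0.1466, 0.2342]
ee_rot: [0.001, 0.722, 0.692, 0.0]
contact_force: [0.0, 1.0, -0.4]
width: 0.0853
gripper_force: 0.0
((262.0, 194.5), (71.0, 12.0), 90.0)
0.158 [ 0.63655856 -0.14519936  0.158     ] [np.float64(0.00987415455370343), np.float64(0.06516050666280224)] -91.95853536674024
0.1615 [ 0.63658041 -0.14389798  0.1615    ] [np.float64(0.009715849489151227), np.float64(0.06411583613861757)] -91.9585353667402
0.1505 [ 0.63651173 -0.14798802  0.1505    ] [np.float64(0.010213379692029055), np.float64(0.06739908635748366)] -91.95853536674016
```

View pics/w2.png

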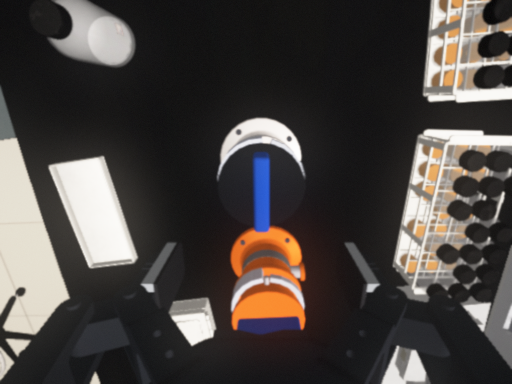

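The wing has turned to a yaw of -92° (82° clockwise), running from (262,155) to (262,230). Next I check its height by comparing like with like.

Run:
```python
from h import *
c=camera_info("wrist")
for f in("w1","w2"):
    a=cv2.imread(f"pics/{f}.png").astype(float)
    b=a[...,0]-a[...,2]; 
    # edges along the columns 257..266, and widths of top face
    prof=b[140:270,257:267].mean(1); g=a[140:270,257:267,0].mean(1)
    print(f,[ (140+i,int(prof[i]),int(g[i])) for i in range(10,32)],[ (140+i,int(prof[i]),int(g[i])) for i in range(86,106)])
    for y in(185,200,215):
        r=b[y,245:278];h=85
        i=np.nonzero(r>h)[0];lo,hi=i[0],i[-1]
        print(y,245+lo-(r[lo]-h)/(r[lo]-r[lo-1]),245+hi+(r[hi]-h)/(r[hi]-r[hi+1]))
    for y in(185,195,205):
        r=a[y].mean(1);print(y,r[212:224].astype(int),r[298:312].astype(int))
```

```text
w1 [(150, 4, 99), (151, 1, 49), (152, 1, 48), (153, 1, 47), (154, 2, 48), (155, 2, 48), (156, 2, 48), (157, 3, 49), (158, 21, 64), (159, 56, 94), (160, 68, 105), (161, 70, 106), (162, 71, 108), (163, 73, 108), (164, 78, 115), (165, 95, 134), (166, 118, 160), (167, 140, 184), (168, 158, 206), (169, 167, 217), (170, 170, 220), (171, 170, 220)] [(226, 178, 223), (227, 178, 223), (228, 178, 224), (229, 178, 224), (230, 178, 224), (231, 178, 224), (232, 178, 224), (233, 178, 224), (234, 178, 224), (235, 177, 224), (236, 177, 224), (237, 177, 224), (238, 177, 224), (239, 176, 222), (240, 158, 198), (241, 84, 115), (242, 19, 45), (243, 7, 32), (244, 6, 31), (245, 6, 31)]
185 252.96491228070175 269.3859649122807
200 253.0 269.23728813559325
215 253.24590163934425 269.1636363636364
185 [32 32 34 34 34 35 40 41 42 43 42 41] [39 39 38 37 38 36 35 33 29 30 28 28 28 28]
195 [31 32 32 31 35 38 40 40 39 39 42 39] [36 36 35 36 36 37 37 38 34 26 27 27 27 27]
205 [33 31 31 30 30 31 33 37 38 39 40 39] [35 36 37 35 36 33 30 25 24 24 24 24 25 27]
w2 [(150, 3, 47), (151, 19, 61), (152, 50, 89), (153, 63, 
[... 319 characters left out ...]
 207), (227, 156, 206), (228, 155, 207), (229, 154, 206), (230, 140, 202), (231, 56, 177), (232, -99, 112), (233, -179, 65), (234, -193, 55), (235, -193, 54), (236, -194, 53), (237, -194, 53), (238, -194, 49), (239, -189, 42), (240, -177, 37), (241, -165, 33), (242, -155, 32), (243, -140, 30), (244, -127, 27), (245, -121, 26)]
185 253.45 269.27536231884056
200 253.73809523809524 269.27142857142854
215 254.13513513513513 269.16901408450707
185 [24 23 23 25 25 25 31 33 32 32 34 33] [36 35 36 36 36 37 36 33 28 28 27 26 28 28]
195 [22 23 22 23 21 22 26 30 31 32 32 33] [36 35 34 35 36 32 29 27 25 25 27 26 26 25]
205 [23 23 22 24 21 24 23 24 23 23 27 29] [34 31 29 28 26 28 26 27 26 26 25 27 27 25]
```

Run:
```python
from h import *
c2=camera_info("wrist")
# w1 camera: same tool-relative pose; rebuild from both TCP poses
from scipy.spatial.transform import Rotation as Ro
def T(R,t): M=np.eye(4);M[:3,:3]=R;M[:3,3]=t;return M
from rig import manip
s=manip.get_state();T2=T(Ro.from_quat(s["ee_rot"],scalar_first=True).as_matrix(),s["position"])
T1=T(np.array([[-.9851,.1722,-.001],[.1722,.9851,.0002],[.001,.0001,-1]]),[.6343,-.1455,.2308])
W2=T(cv2.Rodrigues(c2["rvec"])[0],c2["tvec"].ravel())
W1=W2@T2@np.linalg.inv(T1);c1=dict(c2,rvec=cv2.Rodrigues(W1[:3,:3])[0],tvec=W1[:3,3])
for c,yaw,obs,u in((c1,-9.9+180,(158.4,165.7,241.0),261.1),(c2,88.04,(151.5,157.3,231.2),261.5)):
    d=np.array([np.cos(np.radians(yaw)),np.sin(np.radians(yaw)),0])
    def f(p):
        P=np.array([p+.035*d-[0,0,.0135],p+.035*d+[0,0,.0135],p-.035*d+[0,0,.0135]])
        q=proj(P,c);return np.r_[q[:,1]-obs,q[1:].mean(0)[0]-u]
    r=least_squares(f,[.635,-.145,.148],x_scale=.01);print(r.x,r.fun)
    print("pos of z fixed:",[ (z,round(least_squares(lambda p:f(np.r_[p,z]),[.635,-.145]).cost,2)) for z in(.137,.1405,.1445,.148)])
```

```text
[ 0.63988756 -0.14701123  0.14354599] [ 1.15069817e-01 -1.12797394e-01  1.06860391e-02  3.20715571e-07]
pos of z fixed: [(0.137, np.float64(1.61)), (0.1405, np.float64(0.37)), (0.1445, np.float64(0.05)), (0.148, np.float64(0.83))]
[ 0.63517295 -0.14761595  0.13548297] [-1.32691635e-01  1.29161807e-01 -1.07978588e-02 -6.25677501e-07]
pos of z fixed: [(0.137, np.float64(0.1)), (0.1405, np.float64(0.92)), (0.1445, np.float64(3.03)), (0.148, np.float64(6.0))]
```

The height estimate is ambiguous: it reads about 8 mm down, against 3.5 mm expected. The cap sits at the stop, so I'll re-grip without pressing and ease it back slightly towards the notch centre. If it is already locked, the notch wall will hold it.

```bash
python3 -m crank '{"translation":[[0,0,25],[0,0,25],[0,0,25],[0,0,22],[0,0,0],[0,0,0],[0,0,0],[0,0,0]],"roll":[0,0,0,0,0,0,0,0],"fingers":[1,1,1,1,0,0,0,0]}' 25
python3 -m crank '{"translation":[[0,0,0],[0,0,0],[0,0,0],[0,0,0],[0,0,0]],"roll":[0,0,0,0,0],"fingers":[0,0,0,0,0]}'
python3 -m crank '{"translation":[[0,0,0],[0,0,0],[0,0,0],[0,0,0]],"roll":[-0.015,-0.015,-0.01,0],"fingers":[0,0,0,0]}'
python3 -c "
from rig import manip
s=manip.get_state();print(s['moment'],s['ee_rot'],s['contact_force'],s['position'])"
```

```text
clock: 8.8
position: [0.6365, -0.1467, 0.1372]
ee_rot: [0.001, 0.722, 0.692, 0.001]
contact_force: [-0.5, 0.4, -0.2]
width: 0.0283
gripper_force: 0.0
clock: 9.3
position: [0.6372, -0.1467, 0.137]
ee_rot: [0.002, 0.722, 0.692, 0.001]
contact_force: [4.5, 0.1, 5.6]
width: 0.0134
gripper_force: 30.8
clock: 9.7
position: [0.6372, -0.1467, 0.137]
ee_rot: [0.002, 0.708, 0.706, 0.001]
contact_force: [5.1, -0.2, 6.2]
width: 0.0133
gripper_force: 30.8
[ 0.04540804 -0.59989634  0.0534177 ] [0.0016518  0.70798801 0.70622168 0.0010858 ] [ 5.14686431 -0.18757285  6.19778074] [ 0.63724204 -0.14672992  0.13695553]
```

```bash
python3 -m crank '{"translation":[[0,0,-2],[0,0,0],[0,0,0],[0,0,0],[0,0,0]],"roll":[0,0,0,0,0],"fingers":[0,0,1,1,1]}'
python3 -c "
from rig import manip
s=manip.get_state();print(s['moment'],s['contact_force'],s['position'])"
python3 -m crank '{"translation":[[0,0,-10],[0,0,-30],[0,0,-30],[0,0,-27],[0,0,0],[0,0,0]],"roll":[0,0,0,0,0,0],"fingers":[1,1,1,1,1,1]}'
python3 - <<'E'
from h import *
from rig import get_image,manip
print(manip.get_state()["position"])
cv2.imwrite("pics/w3.png",get_image("wrist"));cv2.imwrite("pics/s3.png",get_image("scene"))
c=camera_info("scene");print(proj([[.6355,-.1463,.15]],c))
a=cv2.imread("pics/w3.png").astype(float);b=a[...,0]-a[...,2]
prof=b[140:270,257:267].mean(1);print([(140+i,int(prof[i])) for i in range(6,26)],[(140+i,int(prof[i])) for i in range(84,98)])
for y in(185,200,215):
    r=b[y,245:278];h=85
    i=np.nonzero(r>h)[0];lo,hi=i[0],i[-1]
    print(y,245+lo-(r[lo]-h)/(r[lo]-r[lo-1]),245+hi+(r[hi]-h)/(r[hi]-r[hi+1]))
E
```

```text
clock: 10.2
position: [0.6344, -0.1462, 0.137]
ee_rot: [-0.001, 0.708, 0.706, -0.001]
contact_force: [0.6, -0.7, 0.6]
width: 0.0565
gripper_force: 0.0
[-0.00640174  0.00401365 -0.00891198] [ 0.63303836 -0.65153705  0.62769515] [ 0.63435009 -0.14620541  0.13700637]
clock: 10.8
position: [0.6357, -0.1465, 0.2358]
ee_rot: [0.001, 0.708, 0.706, 0.0]
contact_force: [-0.6, -0.6, -0.3]
width: 0.0855
gripper_force: 0.0
[ 0.63567538 -0.14646246  0.23579472]
[[323.23671963 203.75230291]]
[(146, 0), (147, 0), (148, 1), (149, 1), (150, 3), (151, 20), (152, 51), (153, 63), (154, 64), (155, 65), (156, 74), (157, 98), (158, 125), (159, 143), (160, 154), (161, 158), (162, 160), (163, 160), (164, 160), (165, 160)] [(224, 153), (225, 153), (226, 153), (227, 152), (228, 152), (229, 147), (230, 108), (231, -25), (232, -158), (233, -192), (234, -194), (235, -194), (236, -194), (237, -195)]
185 254.23684210526315 269.864406779661
200 254.3846153846154 269.6268656716418
215 254.65 269.3943661971831
```

The height is unchanged after the nudge. I'll settle it with a touch probe: shut fingers lowered onto the wing top. Contact should come at z≈0.158 if locked, or at ≤0.1535 if not.

```bash
python3 -m crank '{"translation":[[0,0,25],[0,0,25],[0,0,23],[0,0,0],[0,0,0],[0,0,0],[0,0,0],[0,0,0]],"roll":[0,0,0,0,0,0,0,0],"fingers":[0,0,0,0,0,0,0,0]}' 25
python3 -m crank '{"translation":[[0,0,1],[0,0,1],[0,0,1],[0,0,0]],"roll":[0,0,0,0],"fingers":[0,0,0,0]}'
python3 -m crank '{"translation":[[0,0,1],[0,0,0]],"roll":[0,0],"fingers":[0,0]}'
python3 -m crank '{"translation":[[0,0,1],[0,0,0]],"roll":[0,0],"fingers":[0,0]}'
python3 -m crank '{"translation":[[0,0,1],[0,0,0]],"roll":[0,0],"fingers":[0,0]}'
```

```text
clock: 11.7
position: [0.6363, -0.1466, 0.163]
ee_rot: [0.001, 0.708, 0.706, 0.0]
contact_force: [-0.5, -0.7, 0.6]
width: -0.0
gripper_force: 0.0
clock: 12.1
position: [0.6356, -0.1464, 0.1587]
ee_rot: [-0.0, 0.708, 0.706, -0.0]
contact_force: [0.5, 0.2, 0.2]
width: -0.0
gripper_force: 0.0
clock: 12.3
position: [0.6357, -0.1464, 0.1584]
ee_rot: [0.0, 0.708, 0.706, 0.0]
contact_force: [-1.2, 1.2, 4.4]
width: -0.0004
gripper_force: 1.9
clock: 12.5
position: [0.6358, -0.1465, 0.1578]
ee_rot: [0.0, 0.708, 0.706, 0.0]
contact_force: [-1.9, 0.8, 7.0]
width: 0.0
gripper_force: 3.3
clock: 12.7
position: [0.6358, -0.1464, 0.157]
ee_rot: [0.0, 0.708, 0.706, 0.0]
contact_force: [-2.5, 0.9, 5.9]
width: 0.0001
gripper_force: 3.5
```

Contact came at z 0.158 with about 6.6 N, so the cap is locked at 0.0035. Next is the lever. The top lane leaves room only for an outer, open finger ahead of the gripper body, so I'll push with that finger, tool y along console x.

```bash
python3 -m crank '{"translation":[[0,0,-20],[0,0,-40],[0,0,-40],[0,0,0],[0,0,0]],"roll":[0,0,0,0.0945,0.0945],"fingers":[0,0,0,1,1]}'
python3 -m crank '{"translation":[[0,-43.6,0],[0,-43.6,0],[0,-43.6,0],[0,-43.6,0],[0,-43.6,0],[0,0,0]],"roll":[0,0,0,0,0,0],"fingers":[1,1,1,1,1,1]}'
python3 -m crank '{"translation":[[46,0,0],[46,0,0],[46,0,0],[46,0,0],[46,0,0],[46,0,0],[0,0,0]],"roll":[0,0,0,0,0,0,0],"fingers":[1,1,1,1,1,1,1]}'
python3 - <<'E'
from h import *
from rig import get_image,manip
print(manip.get_state()["position"],manip.get_state()["qpos"])
c=camera_info("wrist");con=[.64126,.17369,-.19185]
print(proj(toW([ball(-.24,-.24),[-.0244,.077,.303],[-.0244,-.077,.303]],con),c))
cv2.imwrite("pics/w4.png",get_image("wrist"));cv2.imwrite("pics/t4.png",get_image("top"))
E
```

```text
clock: 13.2
position: [0.6366, -0.1467, 0.2575]
ee_rot: [0.002, 0.773, 0.635, 0.001]
contact_force: [-0.1, 0.7, -0.2]
width: 0.0282
gripper_force: 0.0
clock: 13.8
position: [0.4158, -0.103, 0.2553]
ee_rot: [-0.002, 0.771, 0.636, -0.001]
contact_force: [0.7, -0.4, -0.4]
width: 0.0854
gripper_force: 0.0
clock: 14.5
position: [0.4754, 0.1713, 0.2553]
ee_rot: [-0.001, 0.769, 0.639, 0.001]
contact_force: [0.4, -0.4, 0.1]
width: 0.085
gripper_force: 0.0
[0.47543654 0.17134246 0.25531924] [0.20594543 0.15583357 1.60548773 0.00306996 1.37847729 0.3903233 ]
[[354.52272074 196.2671374 ]
 [679.43583934  17.32705201]
 [534.91533169 364.40669792]]
```

View pics/w4.png

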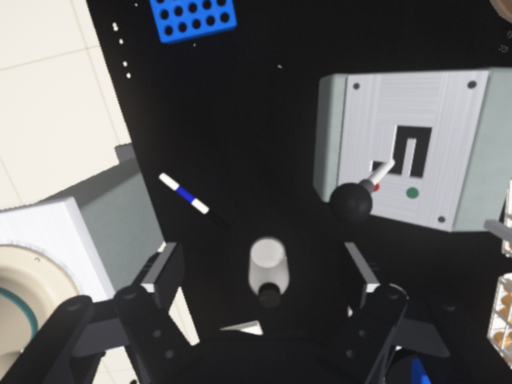

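The picture shows the ball at (351,202), the red dot by the start, the green at (413,193), and the panel screws at (355,86), (471,84), (360,209) and (442,219). I refine the console pose from the screws.

Run:
```python
from h import *
c=camera_info("wrist");a=cv2.imread("pics/w4.png")
g=cv2.cvtColor(a,cv2.COLOR_BGR2GRAY).astype(float)
def dark(x,y,r):
    w=g[y-r:y+r+1,x-r:x+r+1];k=np.clip(150-w,0,None);Y,X=np.mgrid[y-r:y+r+1,x-r:x+r+1]
    return [(k*X).sum()/k.sum(),(k*Y).sum()/k.sum()]
uv=np.array([dark(355,86,5),dark(360,209,5),dark(471,84,5),dark(442,219,5)])
hsv=cv2.cvtColor(a,cv2.COLOR_BGR2GRAY)
m=(hsv<45).astype(np.uint8);m[:,:325]=0;m[:,378:]=0;m[:178]=0;m[232:]=0
m=cv2.morphologyEx(m,cv2.MORPH_OPEN,np.ones((5,5)))
print(uv)
def P(p,h,w):
    S=np.radians(35);return toW([[sx*h*np.cos(S),sy*w,.12+sx*h*np.sin(S)] for sx,sy in((-1,1),(-1,-1),(1,1),(1,-1))],p)
r=least_squares(lambda p:(proj(P(p[:3],p[3],p[4]),c)-uv).ravel(),[.641,.174,-.19,.06,.06],x_scale=.01)
print(r.x,r.fun)
con=r.x[:3]
for s,f in((-.24,-.24),(-.22,-.22),(-.26,-.26)):print(proj(toW(ball(s,f),con),c))
```

```text
[[355.91280818  85.75405893]
 [359.86526648 209.11929271]
 [471.53506244  84.23855267]
 [441.07777194 219.04256437]]
[ 0.62473766  0.16449195 -0.12315027  0.04655587  0.06799253] [ 4.73579612  2.56784393 -4.88230233 -2.53473077 -3.68949122 -2.5084242
  3.87753733  2.65696568]
[[341.37781466 207.9399416 ]]
[[344.03774188 205.88939507]]
[[338.89808595 209.88359377]]
```

Run:
```python
from h import *
c=camera_info("top");S=np.radians(35)
cr=lambda l:np.array([[190+a/5-.4,105+b/5-.4] for a,b in l])
uv=cr([(48,165),(280,217),(208,374),(85,366),(254,406),(112,234),(281,271)])
def scr(p):return [[(o+sx*p[4])*np.cos(S),sy*p[5],.12+(o+sx*p[4])*np.sin(S)] for sx,sy in((-1,1),(-1,-1),(1,1),(1,-1)) for o in(p[6],)]
def mod(p,con):return toW([[p[3],.077,.303],[p[3],-.077,.303],ball(-.24,-.24)]+scr(p),con)
r=least_squares(lambda p:(proj(mod(p,p[:3]),c)-uv).ravel(),[.641,.174,-.19,-.02,.06,.06,0],x_scale=.01)
print(r.x);print(r.fun.reshape(-1,2))
w=camera_info("wrist");print(proj(mod(r.x,r.x[:3]),w)[2:])
# wrist fit with all, geometry fixed, only console pose free
uw=np.array([[351,202],[355.9,85.8],[359.9,209.1],[471.5,84.2],[441.1,219]])
q=least_squares(lambda p:(proj(mod(r.x,p),w)[2:]-uw).ravel(),r.x[:3],x_scale=.01);print(q.x,q.fun.reshape(-1,2))
```

```text
[ 0.64084761  0.17501612 -0.18368666 -0.02367111  0.05035731  0.06439164
 -0.01512672]
[[-0.48805923 -0.13794985]
 [-0.47044587 -0.19378137]
 [ 0.18302362  0.16680601]
 [ 0.38094747  0.13198022]
 [ 0.12642826 -0.03214036]
 [ 0.0934319  -0.10020713]
 [ 0.30969907  0.18199506]]
[[355.26806085 190.3416088 ]
 [360.55340844  76.80912363]
 [349.10607747 188.95278098]
 [473.98197101  73.28919324]
 [444.55728491 206.41167227]]
[ 0.63915494  0.16296473 -0.15096505] [[ 4.54727832  2.7873692 ]
 [ 1.93330203  4.55682482]
 [-9.79050527 -9.67311819]
 [-1.98949407  2.33704513]
 [ 3.59289655 -2.8255702 ]]
```

The front-right screw is hidden behind the ball, so that point was wrong, and the arm may still have been settling. I take a settled picture and refit without that screw.

Run:
```python
from h import *
from rig import get_image,manip
s=manip.get_state();w=camera_info("wrist");a=get_image("wrist");cv2.imwrite("pics/w5.png",a)
print(s["position"],s["ee_rot"])
g=cv2.cvtColor(a,cv2.COLOR_BGR2GRAY).astype(float)
def dark(x,y,r):
    ww=g[y-r:y+r+1,x-r:x+r+1];k=np.clip(130-ww,0,None);Y,X=np.mgrid[y-r:y+r+1,x-r:x+r+1]
    return [(k*X).sum()/k.sum(),(k*Y).sum()/k.sum()]
m=(g<50).astype(np.uint8);m[:,:325]=0;m[:,378:]=0;m[:175]=0;m[235:]=0
ys,xs=np.nonzero(g[170:240,320:385]<60)
uw=np.array([dark(356,86,6),dark(471,84,6),dark(441,219,6)]);print(uw)
hc=cv2.HoughCircles(cv2.medianBlur(a[170:240,320:390,1],3),cv2.HOUGH_GRADIENT,1,40,param1=120,param2=12,minRadius=15,maxRadius=28);print(hc)
P=[.640848,.175016,-.183687,-.0237,.05036,.06439,-.01513];S=np.radians(35)
def mod(con):
    return toW([ball(-.24,-.24)]+[[(P[6]+sx*P[4])*np.cos(S),sy*P[5],.12+(P[6]+sx*P[4])*np.sin(S)] for sx,sy in((-1,1),(1,1),(1,-1))],con)
b=hc[0,0,:2]+[320,170] if hc is not None else np.array([351,202])
u=np.vstack([b,uw])
q=least_squares(lambda p:(proj(mod(p),w)-u).ravel(),P[:3],x_scale=.01);print(q.x,q.fun.reshape(-1,2))
print(toW(ball(-.24,-.24),q.x),toW(ball(-.24,-.24),P[:3]))
```

```text
[0.47433503 0.16683493 0.25523073] [ 1.53772183e-04  7.70423441e-01  6.37532319e-01 -4.89698227e-04]
[[356.73963516  80.74792703]
 [473.12929062  78.67505721]
 [440.46851852 219.76712963]]
[[[30.5 27.5 22.7]]]
[ 0.63726107  0.16832994 -0.20278438] [[ 0.89123913 -1.31997092]
 [ 2.24446601  2.14512513]
 [-2.23566457  3.8281167 ]
 [-0.77961411 -6.498303  ]]
[[0.55638884 0.14491672 0.15967178]] [[0.56043762 0.1500627  0.15967178]]
```

Run:
```python
from h import *
w=camera_info("wrist")
a=cv2.imread("pics/w5.png")
cv2.imwrite("pics/w5c.png",cv2.resize(a[50:240,310:500],None,fx=3,fy=3,interpolation=cv2.INTER_CUBIC))
P=[.640848,.175016,-.183687,-.0237,.05036,.06439,-.01513];S=np.radians(35)
def mod(con):
    return toW([ball(-.24,-.24)]+[[(P[6]+sx*P[4])*np.cos(S),sy*P[5],.12+(P[6]+sx*P[4])*np.sin(S)] for sx,sy in((-1,1),(1,1),(1,-1))],con)
print(proj(mod(P[:3]),w))
```

```text
[[355.37360291 189.05832834]
 [360.47608687  75.54669834]
 [474.07217616  71.59051604]
 [444.82993935 205.10661784]]
```

View pics/w5c.png

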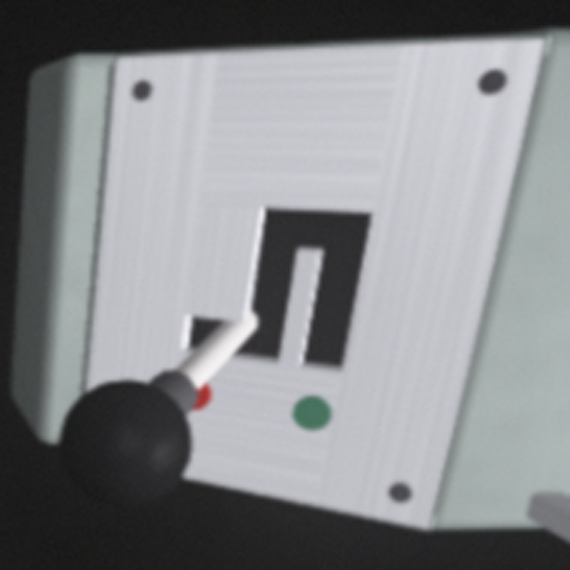

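The crop shows the screws at (357.3,80), (474,77) and (443.3,214), the ball at (352,197.3), and the S slot clearly, with the rod at the red start.

Run:
```python
from h import *
w=camera_info("wrist");c=camera_info("top")
P=[.640848,.175016,-.183687,-.0237,.05036,.06439,-.01513];S=np.radians(35)
def mod(con):
    return toW([ball(-.24,-.24)]+[[(P[6]+sx*P[4])*np.cos(S),sy*P[5],.12+(P[6]+sx*P[4])*np.sin(S)] for sx,sy in((-1,1),(1,1),(1,-1))],con)
u=np.array([[352,197.3],[357.3,80],[474,77],[443.3,214]])
q=least_squares(lambda p:(proj(mod(p),w)-u).ravel(),P[:3],x_scale=.01);print(q.x,q.fun.reshape(-1,2))
print(toW(ball(-.24,-.24),q.x),toW(ball(-.24,-.24),P[:3]))
```

```text
[ 0.6387219   0.16892361 -0.18482647] [[ 1.58102432 -1.90567007]
 [ 1.75891404  1.7429347 ]
 [-2.47763686  2.20622572]
 [-0.75308126 -3.22286306]]
[[0.55828314 0.14406195 0.15967178]] [[0.56043762 0.1500627  0.15967178]]
```

```bash
python3 -m crank '{"translation":[[-2,0,40],[-2,0,40],[0,0,40],[0,0,3],[0,0,0]],"roll":[0,0,0,0,0],"fingers":[1,1,1,1,1]}'
python3 -m crank '{"translation":[[0,6,0],[0,5,0],[0,5,-2],[0,5,-3],[0,5,-4],[0,5,-4],[0,0,0]],"roll":[0,0,0,0,0,0,0],"fingers":[1,1,1,1,1,1,1]}'
python3 -m crank '{"translation":[[0,3,-3],[0,3,-3],[0,2,-2],[0,0,0]],"roll":[0,0,0,0],"fingers":[1,1,1,1]}'
python3 - <<'E'
from h import *
from rig import get_image,manip
w=camera_info("wrist");a=get_image("wrist")
cv2.imwrite("pics/w6.png",cv2.resize(a[60:340,300:512],None,fx=2,fy=2))
con=[.640,.1715,-.185]
for f in(-.24,-.12,0):print(proj(toW(ball(-.24,f),con),w))
E
```

```text
clock: 15.15
position: [0.4733, 0.1607, 0.1328]
ee_rot: [-0.0, 0.772, 0.636, -0.001]
contact_force: [0.6, -0.5, 0.2]
width: 0.0854
gripper_force: 0.0
clock: 15.85
position: [0.5001, 0.1559, 0.1492]
ee_rot: [-0.002, 0.771, 0.636, -0.002]
contact_force: [-14.9, -0.9, 13.2]
width: 0.0855
gripper_force: 7.5
clock: 16.25
position: [0.5005, 0.1556, 0.1515]
ee_rot: [-0.008, 0.771, 0.636, -0.009]
contact_force: [-16.9, 5.4, -6.6]
width: 0.0852
gripper_force: 9.1
[[367.74862796 247.02126976]]
[[403.10759568 260.93419584]]
[[446.23474559 275.20195804]]
```

View pics/w6.png

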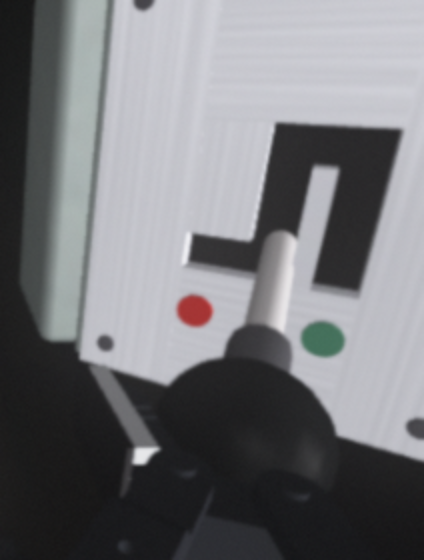

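The rod now stands in the cross lane (crop (280,240)) against its upper wall. Next I back off, go to the right of the ball and push left.

```bash
python3 -m crank '{"translation":[[0,-20,0],[0,0,-11],[-23,0,0],[-22,0,0],[0,24,0],[0,23,0],[0,0,0]],"roll":[0,0,0,0,0,0,0],"fingers":[1,1,1,1,1,1,1]}'
python3 -m crank '{"translation":[[6,0,0],[8,0,0],[8,0,0],[8,0,0],[8,0,0],[8,0,0],[8,0,0],[0,0,0]],"roll":[0,0,0,0,0,0,0,0],"fingers":[1,1,1,1,1,1,1,1]}'
python3 -m crank '{"translation":[[8,0,0],[8,0,0],[8,0,0],[8,0,0],[3,0,0],[0,0,0]],"roll":[0,0,0,0,0,0],"fingers":[1,1,1,1,1,1]}'
```

```text
clock: 17.0
position: [0.5359, 0.1041, 0.168]
ee_rot: [0.003, 0.772, 0.636, 0.004]
contact_force: [0.2, -0.2, 0.6]
width: 0.0856
gripper_force: 0.0
clock: 17.8
position: [0.5401, 0.1596, 0.1647]
ee_rot: [-0.0, 0.771, 0.637, 0.0]
contact_force: [0.1, -1.3, 0.3]
width: 0.0855
gripper_force: 0.3
clock: 18.4
position: [0.5466, 0.1933, 0.1645]
ee_rot: [-0.0, 0.771, 0.637, 0.0]
contact_force: [1.0, -0.3, -0.4]
width: 0.0849
gripper_force: 0.4
```

```bash
python3 -m crank '{"translation":[[3,0,0],[3,0,0],[3,0,0],[0,0,0]],"roll":[0,0,0,0],"fingers":[1,1,1,1]}'
python3 - <<'E'
from h import *
from rig import get_image,manip
w=camera_info("wrist");a=get_image("wrist")
cv2.imwrite("pics/w7.png",a)
con=[.640,.1715,-.185]
for s in(-.24,0,.24):print(proj(toW(ball(s,0),con),w))
E
```

```text
clock: 18.8
position: [0.5482, 0.2018, 0.1647]
ee_rot: [-0.0, 0.771, 0.637, -0.0]
contact_force: [0.8, -1.3, -0.8]
width: 0.0857
gripper_force: 0.7
[[346.74486111 336.49442137]]
[[351.52645711 286.61821206]]
[[362.91181182 215.92874235]]
```

View pics/w7.png

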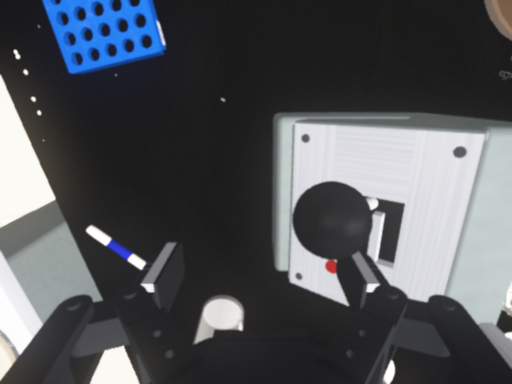

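The ball is at (333,220), at the left end of the cross lane, with the rod at (372,203). It lies about 15 mm nearer the front than my console fit predicts, so I refit jointly with all the views.

```bash
cat > fit.py <<'E'
from h import *
from rig import manip
from scipy.spatial.transform import Rotation as Ro
def T(R,t): M=np.eye(4);M[:3,:3]=R;M[:3,3]=t;return M
w=camera_info("wrist");top=camera_info("top");s=manip.get_state()
q2R=lambda q:Ro.from_quat(q,scalar_first=True).as_matrix()
W=T(cv2.Rodrigues(w["rvec"])[0],w["tvec"].ravel())
CT=W@T(q2R(s["ee_rot"]),s["position"])   # tool->cam
def cam(p,q):
    M=CT@np.linalg.inv(T(q2R(q),p));return dict(w,rvec=cv2.Rodrigues(M[:3,:3])[0],tvec=M[:3,3])
E
python3 - <<'E'
from fit import *
print(s["position"],s["ee_rot"])
c5=cam([.47433503,.16683493,.25523073],[1.5e-4,.770423,.637532,-4.9e-4]);c7=w
cr=lambda l:np.array([[190+a/5-.4,105+b/5-.4] for a,b in l])
ut=cr([(48,165),(280,217),(208,374),(85,366),(254,406),(112,234),(281,271)])
S=np.radians(35)
def scr(p):return [[(p[6]+sx*p[4])*np.cos(S),sy*p[5],.12+p[10]+(p[6]+sx*p[4])*np.sin(S)] for sx,sy in((-1,1),(-1,-1),(1,1),(1,-1))]
def res(p):
    sc=scr(p);b0=ball(-.24+p[11],-.24+p[8]);b7=ball(p[7],p[9])
    rt=proj(toW([[p[3],.077,.303],[p[3],-.077,.303],b0]+sc,p[:3]),top)-ut
    r5=proj(toW([b0,sc[0],sc[2],sc[3]],p[:3]),c5)-[[352,197.3],[357.3,80],[474,77],[443.3,214]]
    r7=proj(toW([b7]+sc[:3],p[:3]),c7)-[[333,220],[305,138],[298,276],[459,152]]
    return np.r_[rt.ravel()*2,r5.ravel()*.5,r7.ravel()*.5,p[6]/.02,p[8]/.03,p[9]/.02,p[10]/.005,p[11]/.02]
r=least_squares(res,[.64,.1715,-.185,-.024,.05,.064,0,.22,0,0,0,0],x_scale=.01)
np.set_printoptions(precision=4,suppress=True);print(r.x);print(r.fun.round(1))
print(toW([ball(.24,0),ball(.24,.24),ball(-.24,.24)],r.x[:3]))
E
```

```text
[0.54817789 0.20163993 0.16471322] [-2.72584727e-05  7.71271770e-01  6.36505974e-01 -3.75704801e-05]
[ 0.6269  0.1751 -0.1829 -0.0103  0.0497  0.0635 -0.0081  0.2201  0.0755
 -0.0049  0.0089  0.0019]
[ 0.4  0.2  0.5  0.1  0.5  1.   0.5  0.9 -0.2  0.5 -0.1  0.5  0.1  1.
  0.1 -0.7  0.1 -0.3  0.1 -0.4  0.3 -0.7  0.1  0.   0.4  0.   0.8 -0.2
  0.6 -0.2 -0.4  2.5 -0.2  1.8  0.1]
[[0.5889 0.222  0.1853]
 [0.6222 0.2159 0.2034]
 [0.6079 0.1388 0.2034]]
```

The joint fit is consistent: console at (0.627, 0.175), yaw -0.183, and it also explains the earlier contact position. I finish the left push to its stop.

```bash
python3 -m crank '{"translation":[[3,0,0],[2,0,0],[0,0,0]],"roll":[0,0,0],"fingers":[1,1,1]}'
python3 -m crank '{"translation":[[3,0,0],[0,0,0]],"roll":[0,0],"fingers":[1,1]}'
```

```text
clock: 19.15
position: [0.5489, 0.2052, 0.1645]
ee_rot: [0.001, 0.771, 0.636, -0.001]
contact_force: [1.5, -5.2, -1.9]
width: 0.0851
gripper_force: 2.6
clock: 19.35
position: [0.5491, 0.2061, 0.1643]
ee_rot: [0.002, 0.771, 0.636, -0.003]
contact_force: [0.5, -9.7, -1.5]
width: 0.0854
gripper_force: 4.9
```

```bash
python3 -m crank '{"translation":[[-8,0,0],[0,-26,0],[0,-26,0],[26,0,0],[0,0,0]],"roll":[0,0,0,0,0],"fingers":[1,1,1,1,1]}'
python3 -m crank '{"translation":[[0,6,0],[0,6,0],[0,6,-2],[0,6,-2],[0,6,-3],[0,6,-3],[0,5,0],[0,0,0]],"roll":[0,0,0,0,0,0,0,0],"fingers":[1,1,1,1,1,1,1,1]}'
python3 -m crank '{"translation":[[0,3,0],[0,0,0]],"roll":[0,0],"fingers":[1,1]}'
```

```text
clock: 19.85
position: [0.502, 0.2398, 0.1655]
ee_rot: [-0.001, 0.771, 0.637, 0.002]
contact_force: [-0.2, -1.0, 0.2]
width: 0.0854
gripper_force: 0.0
clock: 20.65
position: [0.5403, 0.2293, 0.1773]
ee_rot: [-0.002, 0.772, 0.636, -0.001]
contact_force: [-5.7, 0.1, 5.6]
width: 0.0853
gripper_force: 3.1
clock: 20.85
position: [0.5433, 0.2282, 0.1757]
ee_rot: [-0.002, 0.772, 0.636, -0.002]
contact_force: [-7.7, 1.0, 6.3]
width: 0.0853
gripper_force: 3.8
```

```bash
python3 -m crank '{"translation":[[0,3,0],[0,0,0]],"roll":[0,0],"fingers":[1,1]}'
python3 -m crank '{"translation":[[0,3,0],[0,0,0]],"roll":[0,0],"fingers":[1,1]}'
python3 -m crank '{"translation":[[0,3,0],[0,0,0]],"roll":[0,0],"fingers":[1,1]}'
```

```text
clock: 21.05
position: [0.5462, 0.2275, 0.1755]
ee_rot: [-0.002, 0.772, 0.636, -0.002]
contact_force: [-7.1, -0.3, 4.8]
width: 0.0857
gripper_force: 3.6
clock: 21.25
position: [0.5471, 0.2274, 0.1759]
ee_rot: [-0.003, 0.772, 0.636, -0.003]
contact_force: [-12.9, 1.3, 11.2]
width: 0.0853
gripper_force: 6.7
clock: 21.45
position: [0.5477, 0.2274, 0.1763]
ee_rot: [-0.005, 0.772, 0.636, -0.004]
contact_force: [-19.3, 3.1, 16.0]
width: 0.0856
gripper_force: 9.7
```

At the upper-left corner. Now I go around to the ball's left side and push right, the body staying in front of the lip.

```bash
python3 -m crank '{"translation":[[0,-22,0],[21,0,0],[21,0,0],[0,15,0],[0,10,0],[0,5,0],[0,0,0]],"roll":[0,0,0,0,0,0,0],"fingers":[1,1,1,1,1,1,1]}'
python3 - <<'E'
from fit import *
d=s["position"]-[.627,.175,0];t=-.183
print("console TCP",np.cos(t)*d[0]+np.sin(t)*d[1],-np.sin(t)*d[0]+np.cos(t)*d[1],s["position"],s["contact_force"])
E
```

```text
clock: 22.15
position: [0.5711, 0.2653, 0.1744]
ee_rot: [0.0, 0.772, 0.636, -0.0]
contact_force: [-0.7, 0.2, -0.9]
width: 0.0855
gripper_force: 0.0
console TCP -0.07143005998283425 0.07858090517040216 [0.57106284 0.26526764 0.17435536] [-0.68490615  0.18920675 -0.9467479 ]
```

Clear of contact. A further 5 mm forward, then the push right.

```bash
python3 -m crank '{"translation":[[0,5,0],[-5,0,0],[-6,0,0],[-7,0,0],[-7,0,0],[-7,0,0],[0,0,0]],"roll":[0,0,0,0,0,0,0],"fingers":[1,1,1,1,1,1,1]}'
python3 -m crank '{"translation":[[-7,0,0],[-7,0,0],[-7,0,0],[-7,0,0],[-7,0,0],[-7,0,0],[0,0,0]],"roll":[0,0,0,0,0,0,0],"fingers":[1,1,1,1,1,1,1]}'
python3 -m crank '{"translation":[[-6,0,0],[-4,0,0],[0,0,0]],"roll":[0,0,0],"fingers":[1,1,1]}'
```

```text
clock: 22.85
position: [0.5684, 0.233, 0.175]
ee_rot: [0.0, 0.772, 0.636, -0.0]
contact_force: [-0.4, 1.5, 0.5]
width: 0.0857
gripper_force: 0.4
clock: 23.55
position: [0.5605, 0.1917, 0.1746]
ee_rot: [0.0, 0.772, 0.636, -0.001]
contact_force: [-0.8, -0.3, -0.6]
width: 0.0851
gripper_force: 0.1
clock: 23.85
position: [0.5586, 0.1826, 0.1746]
ee_rot: [-0.0, 0.771, 0.636, -0.0]
contact_force: [0.5, 0.2, -0.4]
width: 0.0854
gripper_force: 0.3
```

```bash
python3 -m crank '{"translation":[[-4,0,0],[-3,0,0],[0,0,0]],"roll":[0,0,0],"fingers":[1,1,1]}'
python3 -m crank '{"translation":[[-3,0,0],[-3,0,0],[0,0,0]],"roll":[0,0,0],"fingers":[1,1,1]}'
python3 - <<'E'
from fit import *
d=s["position"]-[.627,.175,0];t=-.183
print("console TCP",np.cos(t)*d[0]+np.sin(t)*d[1],-np.sin(t)*d[0]+np.cos(t)*d[1])
E
```

```text
clock: 24.15
position: [0.5578, 0.1775, 0.1746]
ee_rot: [-0.001, 0.771, 0.637, 0.001]
contact_force: [2.0, 3.3, -2.3]
width: 0.0852
gripper_force: 2.3
clock: 24.45
position: [0.5576, 0.1759, 0.1746]
ee_rot: [-0.003, 0.771, 0.637, 0.005]
contact_force: [3.1, 15.6, -4.8]
width: 0.085
gripper_force: 7.4
console TCP -0.06838570820803436 -0.01171779198212146
```

The stop is reached where expected (15.6 N). I retreat and take a picture to check.

```bash
python3 -m crank '{"translation":[[12,0,0],[0,-40,0],[0,-40,0],[0,-20,-30],[0,0,-40],[0,0,0],[0,0,0]],"roll":[0,0,0,0,0,0,0],"fingers":[1,1,1,1,1,1,1]}'
python3 - <<'E'
from fit import *
from rig import get_image
a=get_image("wrist");con=[.627,.175,-.183]
print(proj(toW([ball(-.24,.24),ball(0,.24),ball(-.24,0),ball(.24,.24)],con),w))
t=get_image("top");b=cv2.resize(t[105:215,190:350],None,fx=3,fy=3)
c=np.zeros((384+330,512,3),np.uint8)[:590];c[:384]=a;c[384:,:480]=b[:206]
cv2.imwrite("pics/end.png",c)
E
```

```text
clock: 25.15
position: [0.461, 0.2009, 0.2459]
ee_rot: [0.001, 0.771, 0.636, 0.001]
contact_force: [0.1, 0.1, -0.2]
width: 0.0852
gripper_force: 0.0
[[456.54287373 250.55999012]
 [470.47667291 207.45257002]
 [403.90355636 240.03140175]
 [481.40823475 153.73721548]]
```

View pics/end.png

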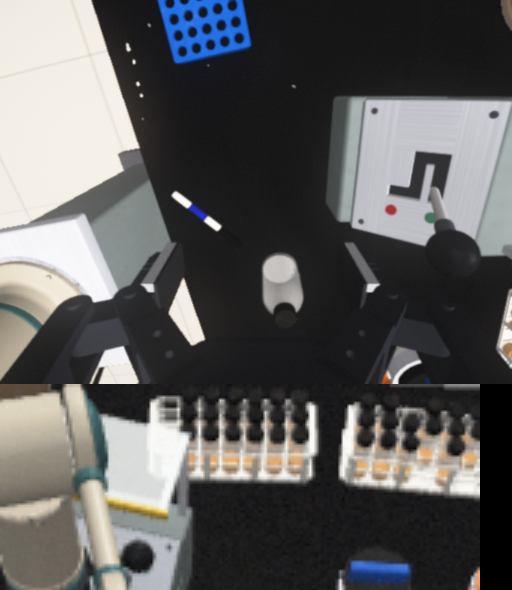

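The ball is at (453,253), against (456,251) predicted for the green end, and the rod is at the slot's end by the green dot. The wing has been turned a quarter, and the bottle, marker and rack stand where they were.

```bash
python3 -c "
from rig import manip
print(manip.sign_off())"
```

```text
the job is handed in; nothing more can be done
None
```

I locked the cap and then moved the lever through its gate to the end of the slot at the green dot; the bottle, rack and marker showed no sign of having moved, and I handed the job in at about 25 s.

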